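Load a torsion test bar behind the sliding guard

TASK

Load the bench torsion tester: slide its clear guard all the way open, roll the waisted steel bar from the loading ledge through the doorway, without lifting it, so that it drops and settles in the vee cradle inside, then slide the guard fully shut again. Move the guard smoothly, without slamming it, and leave the other things on and around the tester where they are.

Things in the scene. Friction and masses are not known exactly. Their poses are not given: they have to be found in the camera images.
- tester: Low black bench tester, fixed to the table. Origin: on the table under the middle of the doorway, in the guard's plane. x points through the doorway, away from the robot (yaw up to 15 deg either way); y along the track, in the opening direction (robot's left). Frame of all mm below. Base x -130 to 115, y -85 to 240, top z 40. Black drive housing x 14 to 113, y 80 to 240, top z 116.
- doorway (a point): middle of the doorway's sill, tester x 0, y 0, z 60. Clear for y -70 to 70, under an upper track (x -10 to 10, y -82 to 240, z 109 to 116) in which the guard slides. The room behind it (x 10 to 105, y -76 to 76) has a fixed clear roof, top z 116, and clear walls. When open, the guard is in front of the drive housing.
- ledge (a point): middle of the level dark grey loading ledge's top, tester x -76, y 0, z 65. The ledge spans x -120 to -32, with a 6 mm high lip at its robot end (x -125 to -120) and side guides at y 70 to 76 and -70 to -76, up to z 79. From x -32 a gentle ramp falls 8 mm to x 24, through the doorway: a bar pushed past x -32 rolls on by itself into the vee.
- guard (a joint): position of the sliding guard along the tester's +y, in m: 0 = fully shut (against its stop), 0.16 = fully open (against its stop). It may start up to 0.03 ajar. Friction about 1.5 N plus damping 6 N per m/s, 0.4 kg; it stays where it is left.
- guard_grip (a point): middle of the guard's handle, an upright black post 16 (x) by 20 (y) mm, z 118 to 156 (this point z 137), on the middle of the guard's top rail; at tester y 0 when shut, y 160 when open. It can be pushed from above by either side. The guard is a clear panel in an aluminium frame, 150 mm along y, 8 mm thick, z 66 to 118.
- bar_center (a point): centre of the steel test bar, 120 mm long, 0.4 kg, lying on the loading ledge roughly along the tester's y: two ends of diameter 24 mm, each 40 mm long, and a waist of diameter 18 mm, 40 mm long. y is its long axis; x and z turn as it rolls. On the ledge its centre is at z 77. It rolls freely and keeps straight if pushed by both ends at once.
- vee_seat (a point): where the bar's centre is when it lies in the vee: tester x 40, y 0, z 58 mm; axes as the tester's. The dark steel vee (90 degrees) runs along y, its bottom line at x 40, z 41; its near flank starts at x 24, z 57, its far flank rises to x 70, z 71 as a backstop.
- tin_center (a point): middle of a small oil tin, diameter 44, height 34 mm, standing on the tester's base in front of where the guard goes when open. Leave alone.
- wrench: wrench lying on the table to the left, about 180 mm long. Leave alone.
- caliper: caliper lying on the table to the right, 170 by 75 mm. Leave alone.
- jar: amber jar on the table to the left, diameter 60, height 85 mm, origin under its centre. Leave alone.
- weight: steel weight with a knob, on the table to the right, diameter 48, height 68 mm, origin under its centre. Leave alone.
Not all that is in view belongs to the job. What is shaped like the part that bears bar_center but blue is not meant.

How it is judged (in metres and radians):
On the way, in this order (a step that is already met when the one before it is completed fails the run):
1. the guard is slid fully open (beyond 145 mm) with the bar still outside the doorway (value of joint guard above 0.145 m and x of bar_center in the frame of tester below -0.014 m), for 0.1 s.
2. the bar has settled in the vee while the guard is open (x of bar_center in the frame of vee_seat between -0.004 and 0.004 m and z of bar_center in the frame of vee_seat between -0.004 and 0.004 m and y of bar_center in the frame of vee_seat between -0.014 and 0.014 m and angle between the y axis of bar_center and the y axis of tester, either way round below 0.06 rad and linear speed of bar below 0.02 m/s and value of joint guard above 0.145 m), for 0.3 s.
At the end, for the whole second after the job is handed in: The bar rests in the vee (centre within 4 mm across and in height, within 14 mm along the vee, its axis within 0.06 rad of the vee's) and the guard is fully shut (within 4 mm of its stop) and still (x of bar_center in the frame of vee_seat between -0.004 and 0.004 m and z of bar_center in the frame of vee_seat between -0.004 and 0.004 m and y of bar_center in the frame of vee_seat between -0.014 and 0.014 m and angle between the y axis of bar_center and the y axis of tester, either way round below 0.06 rad and linear speed of bar below 0.02 m/s and value of joint guard below 0.004 m and velocity of joint guard between -0.01 and 0.01 m/s); the robot touches nothing.
It fails at once if the guard is slammed (faster than 0.45 m/s) (velocity of joint guard above 0.45 m/s or velocity of joint guard below -0.45 m/s).
It fails at once if the bar is lifted (more than 15 mm above its place on the ledge) (z of bar_center in the frame of tester above 0.092 m).
It fails at once if the tin, wrench, caliper, jar or weight is moved by more than 20 mm (distance of any of tin_center, wrench, caliper, jar, weight from where it was at the start of the episode above 0.02 m).
It also fails if it takes over 58 s, if anything falls off the work surface, if the arm or the gripper's body presses on something with over 40 N, if the wrist force passes 120 N, or if a joint passes its speed limit or range.

ROBOT

A 6-joint arm with a two-finger parallel gripper is mounted at the origin on the work surface. World frame = base frame: x ahead of the robot, y to its left, z up, the work surface at z = 0. Lengths are in m, angles in degrees, forces in N, time in s.
With the tool pointing down it reaches from about 0.4 to 0.825 m from the base axis. Payload 7 kg.
Tool frame: the origin (TCP) lies where the fingers leave the gripper's body, on its centre line; the fingertips stand 66 mm ahead of it and the grasp point (between the pads) lies bot.grip_depth ahead of it (bot.grip_depth is the distance from the TCP to the grasp point, in m); z points along the fingers, y is the line along which they close (so a half turn about z gives the same grasp; the last joint's range is limited). The gripper opens to 88 mm and grips with 3 to 60 N. Pads are 19 mm wide; open, the fingers measure 130 mm over their backs; the gripper's body (78 mm by 193 mm) begins 47 mm behind the grasp point.
Start: joints at [-59.295, 20.546, 0.682, 0, -70.136, -16.507], TCP at [0.166, -0.654, 0.292] pointing down, gripper open.
Joint ranges: [-176.03, 176.03], [-82.01, 121.73], [-58.28, 71.71], [-173.87, 95.51], [-174.79, -0.11], [-173.66, 173.66]. Speed limits (degrees/s): [136.94, 136.94, 172.46, 180, 180, 180].

INTERFACE

Orientations are given as a 3x3 rotation matrix whose columns are the frame's x, y, z axes.
In Python, from cell import status, viewer, bot gives the robot as it stands. The module is installed in compiled form; this text tells all that it offers.
- The arm moves only by the tool drive_tool, never from a script. Its argument "moves" is a list that holds one entry, the list of rows, each a list of 7 numbers: the opening, from 0 (shut) to 1 (fully open), then the shift along the world's x, y, z in mm, then the turn, a rotation vector about the world's x, y, z in degrees. In form: [[[jaw, x, y, z, rx, ry, rz], ...]]. A call has 1 to 20 rows; each row shifts and turns the commanded pose from where the row before left it; what a row does not reach is not made up. A row lasts 1/12 s, in which the tool goes at most 41.7 mm and 7.16 degrees, less where a joint would pass 70% of its speed; a pose out of reach is approached as far as the arm can. A call with a gripper value outside its range is refused whole. The fingers move at their own pace and stop on an object; "squeeze" is the grip in N (left out, the last holds). Time passes only in rows, so rows that do not move let the fingers close. It gives the time, the measured TCP pose, the force, the opening and the grip force at its end, in the units of the state.
- status.get_obs(): the state, without advancing time (a new reading comes with each control period).
- viewer.camera(name): name is "scene" or "top"; returns a dict with "image" (480x640x3 uint8, red, green, blue), "fx", "fy", "cx", "cy" (pixels), "R" (3x3) and "t" (3): a world point X has camera coordinates R X + t. Camera axes: x right, y down, z forward; pixel columns grow to the right and rows downward; lengths in m; the calibration is good to about 2 mm. A picture is of the moment at which its call begins. There is no depth.
- bot.sign_off(): hands the job in; it is judged then, once.
The state is a dict: "time_s": time; "joints": joint angles; "qd": joint speeds; "joint_torque": joint torques, N m; "eef_pos": TCP position; "tcp_rot": TCP orientation; "ft_force": force on the tool from outside, world axes, zero at the start; "ft_torque": the same for the moment, N m; "grip_width": finger opening in m; "grasp_force": force on a finger pad.
Only numpy, scipy, OpenCV 4.12 (cv2) and the standard library are available. Lean on these libraries where they do the work, as an engineer would, in place of code of your own. Each camera call takes 0.05 s, during which the arm holds its last target. There are 200 camera calls.

## Working session

There is one attempt and no reset: what is moved stays moved. The work goes in short steps, Python scripts to look and compute and a tool call to move; the robot and the scene stay as the last step left them, time stands still between calls to the robot, and variables do not carry over. Pictures are saved under pics/ and viewed, at most 10 in all, crops included, and the job is handed in when it is done.

Besides the shell and the picture viewer there is one more tool, called after "Call:" as name(argument=value, ...) on one line, values as JSON. drive_tool: Moves the arm, as the interface text tells. Its arguments: {"type":"object","properties":{"moves":{"type":"array","items":{"type":"array","items":{"type":"array","items":{"type":"number"}}}},"squeeze":{"type":"number"}},"required":["moves"]}

```bash
mkdir -p pics
cat > h.py <<'E'
import numpy as np, cv2
from cell import status, viewer, bot
def shot(n,f):
    c=viewer.camera(n); cv2.imwrite(f'pics/{f}.png',c['image'][:,:,::-1])
    np.savez(f'pics/{f}.npz',**c); return c
def ray(c,u,v,z):
    R,t=np.array(c['R']),np.array(c['t']); o=-R.T@t
    d=R.T@np.array([(u-c['cx'])/c['fx'],(v-c['cy'])/c['fy'],1]); return o+d*(z-o[2])/d[2]
def proj(c,X):
    p=np.array(c['R'])@np.array(X)+np.array(c['t']); return c['fx']*p[0]/p[2]+c['cx'],c['fy']*p[1]/p[2]+c['cy']
E
python3 - <<'E'
from h import *
for n in('top','scene'):
    c=shot(n,n+'0'); print(n,-np.array(c['R']).T@c['t'],c['fx'])
s=status.get_obs(); print(s['time_s'],s['tcp_rot'],s['grip_width'],bot.grip_depth)
E
```

```text
top [0.35254135 0.01386346 1.47472505] 599.6806925975799
scene [ 1.23519947 -0.27668745  0.7384007 ] 449.6380961192179
0.1 [[-9.69474978e-01 -2.45189764e-01 -4.96989252e-04]
 [-2.45190226e-01  9.69473999e-01  1.38494004e-03]
 [ 1.42245038e-04  1.46452162e-03 -9.99998917e-01]] 0.08778346923003262 0.0468
```

View pics/top0.png

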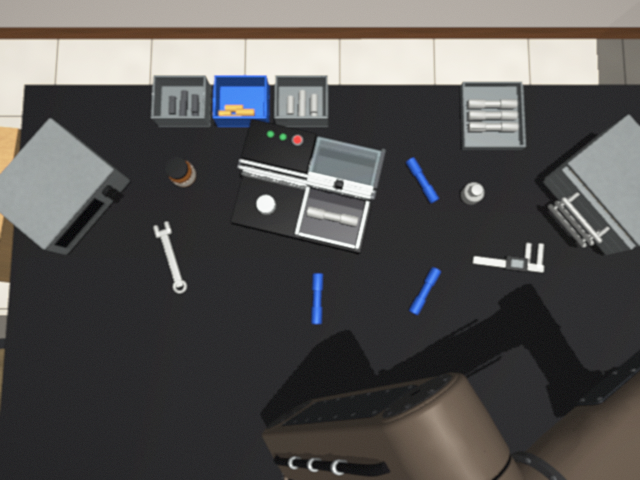

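View pics/scene0.png

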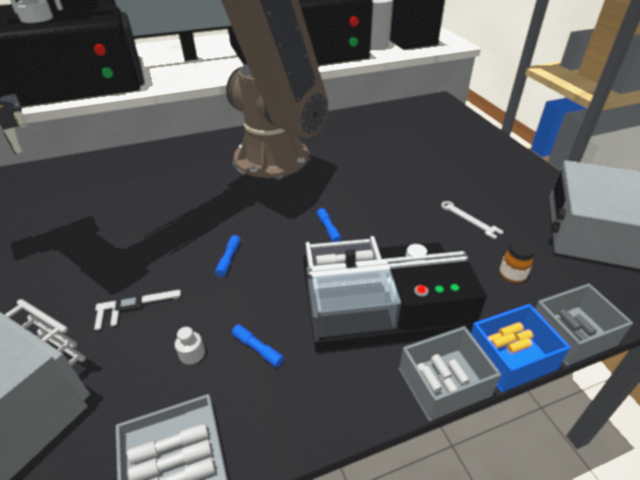

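The top view shows the tester at about (310,190), with the bar on the ledge at (332,217), the handle at (338,184) and the tin at (265,204). The upper track runs from (240,162) to (378,193). I'll zoom in for measurement.

Run:
```python
from h import *
im=cv2.imread('pics/top0.png')[115:260,220:400]
cv2.imwrite('pics/c0.png',cv2.resize(im,None,fx=4.4,fy=4.1,interpolation=cv2.INTER_CUBIC))
im=cv2.imread('pics/scene0.png')[220:360,290:500]
cv2.imwrite('pics/c1.png',cv2.resize(im,None,fx=3.8,fy=3.8,interpolation=cv2.INTER_CUBIC))
```

```text
(no output)
```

View pics/c0.png

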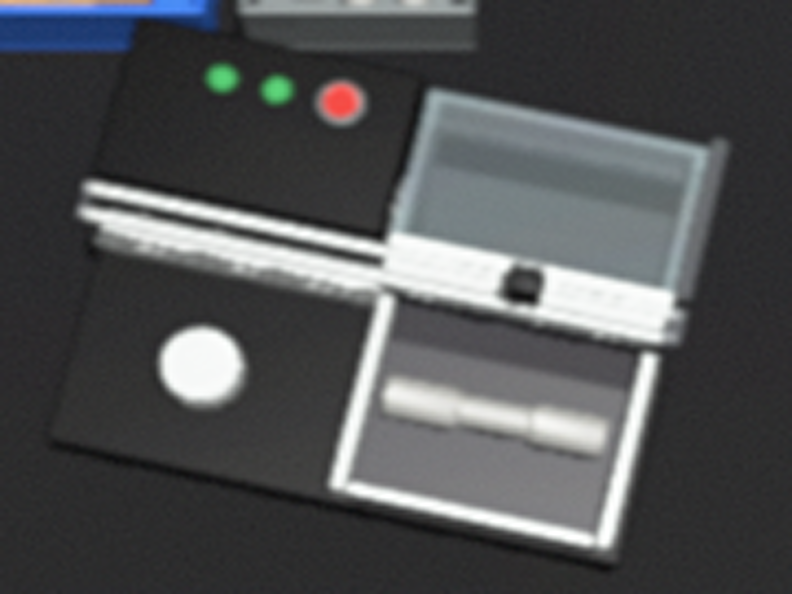

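The zoomed crop shows the track ends at crop (84,199) and (684,328), the bar's ends at (385,395) and (607,437), and the handle top at about (523,283). I'll fit the tester pose (x, y, yaw) to the known corners.

```bash
cat > pose.py <<'E'
from h import *
from scipy.optimize import least_squares
c=dict(np.load('pics/top0.npz'))
F=lambda p:(220+p[0]/4.4,115+p[1]/4.1)
P=[((10,240,116),(88,182)),((-10,240,116),(79,216)),((10,-82,116),(688,312)),((-10,-82,116),(680,343)),
((113,240,116),(137,25)),((113,80,116),(420,75)),((-130,240,40),(52,440)),((-125,-76,75),(610,550)),((-125,76,75),(332,487)),((-130,-85,40),(612,562))]
E=[]
for X,p in P:
    E.append(ray(c,*F(p),X[2]/1000)[:2])
E=np.array(E);L=np.array([X[:2] for X,_ in P])/1000
def T(q,L): 
    a=q[2];return np.c_[q[0]+np.cos(a)*L[:,0]-np.sin(a)*L[:,1],q[1]+np.sin(a)*L[:,0]+np.cos(a)*L[:,1]]
r=least_squares(lambda q:(T(q,L)-E).ravel(),[.4,0,0],loss='soft_l1',f_scale=.003)
q=r.x
E
python3 - <<'E'
from pose import *
print(q[:2],np.degrees(q[2])); print(((T(q,L)-E)*1000).round(1))
a=q[2];Rt=np.array([[np.cos(a),-np.sin(a)],[np.sin(a),np.cos(a)]])
inv=lambda p:(Rt.T@(p[:2]-q[:2])*1000).round(1)
print('handle',inv(ray(c,*F((521,272)),.156)), inv(ray(c,*F((523,284)),.146)))
for p in((385,395),(607,437),(495,415)): print('bar',inv(ray(c,*F(p),.08)),ray(c,*F(p),.08))
print('tin',inv(ray(c,*F((201,365)),.074)))
print(E.tolist())
E
```

```text
[ 0.65373653 -0.01359887] -13.11303515389223
[[-0.9 -0.4]
 [-0.5 -0.2]
 [ 1.1  2.8]
 [-0.6  3. ]
 [ 6.9  0.4]
 [ 0.2 -4.1]
 [-0.9  3.4]
 [ 1.3 -0.3]
 [-0.5 -1. ]
 [-2.5 -5.1]]
handle [2.9 4.2] [-1.2  2. ]
bar [-66.9  61.5] [0.6025391  0.06149836 0.08      ]
bar [-63.6 -59.9] [ 0.57818444 -0.0574787   0.08      ]
bar [-64.8   1.4] [0.59092747 0.00246323 0.08      ]
tin [-71.4 162.8]
[[0.7187945151933073, 0.218298609744161], [0.6989724295505491, 0.2226317434542185], [0.6437455810766907, -0.09856394523113836], [0.6259550770008431, -0.09419540416005817], [0.8113409649567972, 0.19408952568504378], [0.7817693812368249, 0.04272919973473939], [0.5824882091515122, 0.2462064189169165], [0.5134504824433483, -0.05896090046665775], [0.5496947731848691, 0.0897541114944139], [0.5103914994377499, -0.061833345611979354]]
```

View pics/c1.png

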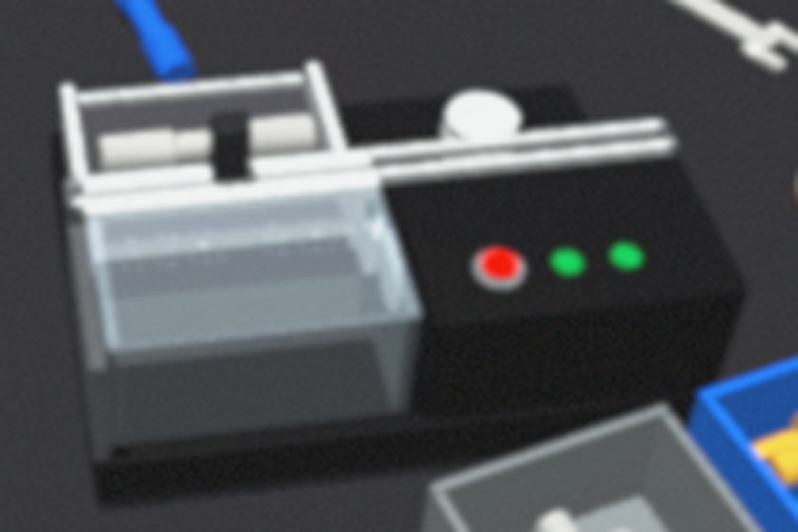

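The pose fit holds to a few mm: origin (0.654, -0.014), yaw -13.1°. The guard is about 3 mm open, and the bar is at tester x≈-65, y≈1. Next I'll move above the handle.

Call:
drive_tool(moves=[[[0.5,24,31,0,0,0,-1.37],[0.5,24,31,0,0,0,-1.37],[0.5,24,31,0,0,0,-1.37],[0.5,24,31,0,0,0,-1.37],[0.5,24,31,0,0,0,-1.37],[0.5,24,31,0,0,0,-1.37],[0.5,24,31,0,0,0,-1.37],[0.5,24,31,0,0,0,-1.37],[0.5,24,31,0,0,0,-1.37],[0.5,24,31,0,0,0,-1.37],[0.5,24,31,0,0,0,-1.37],[0.5,24,31,0,0,0,-1.37],[0.5,24,31,0,0,0,-1.37],[0.5,24,31,0,0,0,-1.37],[0.5,24,31,0,0,0,-1.37],[0.5,24,31,0,0,0,-1.37],[0.5,24,31,0,0,0,-1.37],[0.5,24,31,0,0,0,-1.37],[0.5,8,23,0,0,0,-1.37],[0.5,0,0,0,0,0,-1.37]]])

```text
time_s: 1.77
eef_pos: [0.6072, -0.0695, 0.291]
tcp_rot: [[-0.974, 0.226, -0.001], [0.226, 0.974, 0.0], [0.001, -0.0, -1.0]]
ft_force: [-0.4, -0.6, -0.8]
grip_width: 0.0443
grasp_force: 0.0
```

Call:
drive_tool(moves=[[[0.5,16,20,0,0,0,0],[0.5,16,20,0,0,0,0],[0.5,15,19,0,0,0,0],[0.5,0,0,-30,0,0,0],[0.5,0,0,-20,0,0,0],[0.5,0,0,0,0,0,0],[0.5,0,0,0,0,0,0]]])

```text
time_s: 2.35
eef_pos: [0.6519, -0.0148, 0.2412]
tcp_rot: [[-0.974, 0.228, -0.003], [0.228, 0.974, -0.001], [0.003, -0.002, -1.0]]
ft_force: [0.2, -0.3, 2.3]
grip_width: 0.044
grasp_force: 0.0
```

Run:
```python
from h import *
c=shot('scene','s1')
im=cv2.imread('pics/s1.png')[120:300,290:500]
cv2.imwrite('pics/s1c.png',cv2.resize(im,None,fx=3.3,fy=3.3,interpolation=cv2.INTER_CUBIC))
```

```text
(no output)
```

View pics/s1c.png

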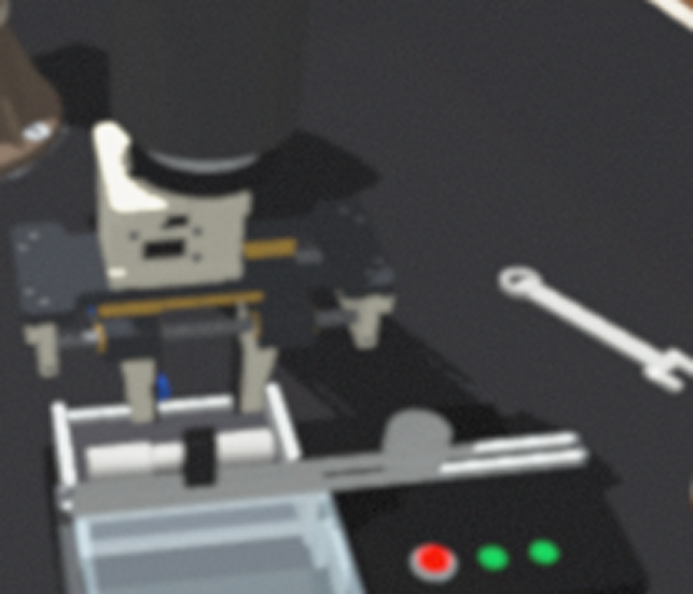

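The fingertips straddle the post: the tips are centred at crop x≈197 and the post is at x≈200. I'll lower and push it open.

Call:
drive_tool(moves=[[[0.5,1,3,-16,0,0,0],[0.5,0,0,-16,0,0,0],[0.5,0,0,-14,0,0,0],[0.5,0,0,0,0,0,0],[0.5,1.1,4.9,0,0,0,0],[0.5,1.1,4.9,0,0,0,0],[0.5,1.1,4.9,0,0,0,0],[0.5,2,8.8,0,0,0,0],[0.5,2.7,11.7,0,0,0,0],[0.5,2.7,11.7,0,0,0,0],[0.5,2.7,11.7,0,0,0,0],[0.5,2.7,11.7,0,0,0,0],[0.5,2.7,11.7,0,0,0,0],[0.5,2.7,11.7,0,0,0,0],[0.5,2.7,11.7,0,0,0,0],[0.5,2.7,11.7,0,0,0,0],[0.5,2.7,11.7,0,0,0,0],[0.5,2,8.8,0,0,0,0],[0.5,1.1,4.9,0,0,0,0],[0.5,0,0,0,0,0,0]]])

```text
time_s: 4.07
eef_pos: [0.6862, 0.1326, 0.1957]
tcp_rot: [[-0.974, 0.228, -0.0], [0.228, 0.974, 0.0], [0.001, 0.0, -1.0]]
ft_force: [0.2, 0.2, -0.1]
grip_width: 0.0438
grasp_force: 0.0
```

Call:
drive_tool(moves=[[[0.5,1.4,5.8,0,0,0,0],[0.5,1.4,5.8,0,0,0,0],[0.5,0.7,2.9,0,0,0,0],[0.5,0.5,2,0,0,0,0],[0.5,0.5,2,0,0,0,0],[0.5,0.5,2,0,0,0,0],[0.5,0.25,1,0,0,0,0],[0.5,0,0,0,0,0,0]]])

```text
time_s: 4.73
eef_pos: [0.6916, 0.1528, 0.1962]
tcp_rot: [[-0.974, 0.228, 0.0], [0.228, 0.974, 0.0], [-0.0, 0.0, -1.0]]
ft_force: [0.1, 0.1, -1.2]
grip_width: 0.0439
grasp_force: 0.4
```

Run:
```python
from h import *
c=shot('scene','s2')
im=cv2.imread('pics/s2.png')[120:300,290:530]
cv2.imwrite('pics/s2c.png',cv2.resize(im,None,fx=3.2,fy=3.2,interpolation=cv2.INTER_CUBIC))
```

```text
(no output)
```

View pics/s2c.png

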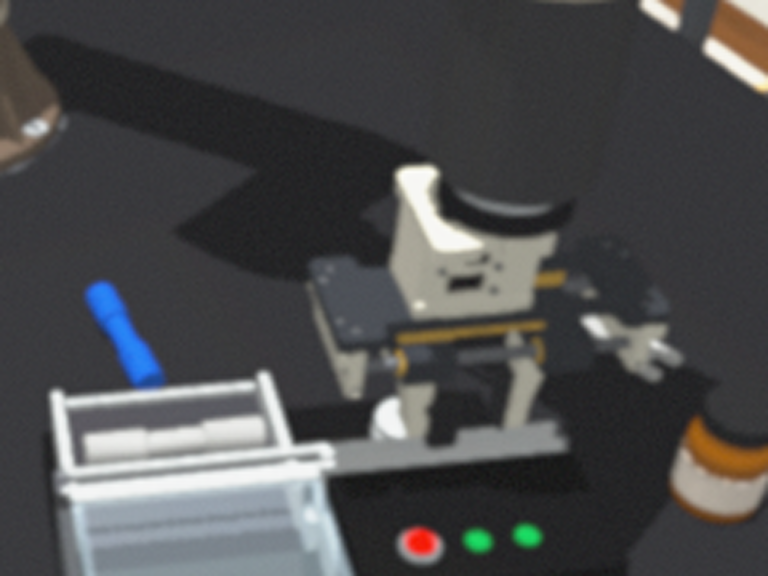

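The guard is open: the post is near the far end, held by the left finger. The bar is still on the ledge. I'll give one small nudge, lift, and go over the ledge behind the bar.

Call:
drive_tool(moves=[[[0.5,0.25,1,0,0,0,0],[0.5,0,0,0,0,0,0],[0.5,-0.7,-3,0,0,0,0],[0.5,0,0,30,0,0,0],[0.5,0,0,30,0,0,0],[0.75,-16,-18,0,0,0,0],[0.75,-16,-18,0,0,0,0],[0.75,-16,-18,0,0,0,0],[0.75,-16,-18,0,0,0,0],[0.75,-16,-18,0,0,0,0],[0.75,-16,-18,0,0,0,0],[0.75,-16,-18,0,0,0,0],[0.75,-16,-18,0,0,0,0],[0.75,0,0,-30,0,0,0],[0.75,0,0,-25,0,0,0],[0.75,0,0,0,0,0,0],[0.75,0,0,0,0,0,0]]])

```text
time_s: 6.2
eef_pos: [0.5628, 0.0063, 0.201]
tcp_rot: [[-0.974, 0.228, -0.002], [0.228, 0.974, -0.001], [0.001, -0.001, -1.0]]
ft_force: [0.4, -0.7, 1.3]
grip_width: 0.0658
grasp_force: 0.0
```

Run:
```python
from h import *
c=shot('scene','s3')
im=cv2.imread('pics/s3.png')[140:300,290:500]
cv2.imwrite('pics/s3c.png',cv2.resize(im,None,fx=3.6,fy=3.6,interpolation=cv2.INTER_CUBIC))
```

```text
(no output)
```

View pics/s3c.png

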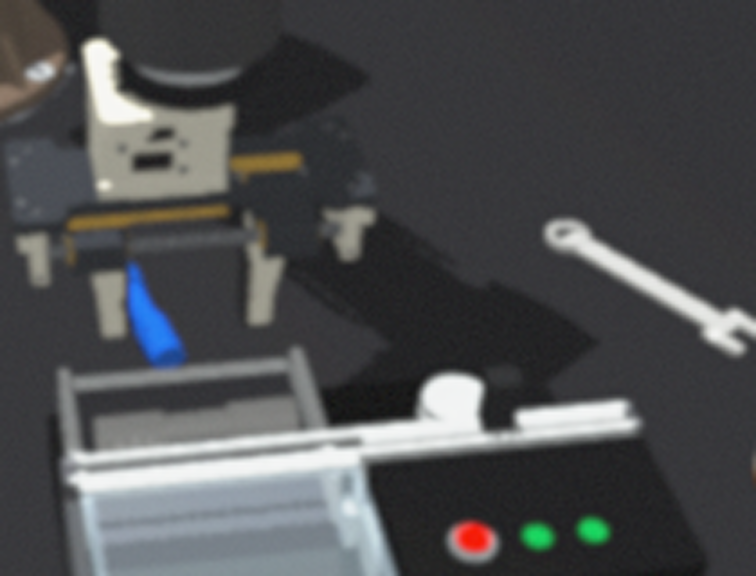

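The guard is fully open, with the post at crop (497,400). The fingers are level with the bar and behind it. I'll lower them and push gently.

Call:
drive_tool(moves=[[[0.75,-3,1.5,-20,0,0,0],[0.75,0,0,-22,0,0,0],[0.75,0,0,-20,0,0,0],[0.75,0,0,0,0,0,0],[0.75,2.9,-0.7,0,0,0,0],[0.75,2.9,-0.7,0,0,0,0],[0.75,2.9,-0.7,0,0,0,0],[0.75,2.9,-0.7,0,0,0,0],[0.75,2.9,-0.7,0,0,0,0]]])

```text
time_s: 7.0
eef_pos: [0.5754, 0.0047, 0.1403]
tcp_rot: [[-0.974, 0.228, 0.002], [0.228, 0.974, 0.0], [-0.001, 0.001, -1.0]]
ft_force: [-0.8, 0.4, 1.0]
grip_width: 0.066
grasp_force: 0.8
```

Call:
drive_tool(moves=[[[0.75,2.9,-0.7,0,0,0,0],[0.75,2.9,-0.7,0,0,0,0],[0.75,2.9,-0.7,0,0,0,0],[0.75,2.9,-0.7,0,0,0,0],[0.75,2.9,-0.7,0,0,0,0],[0.75,2.9,-0.7,0,0,0,0],[0.75,2.9,-0.7,0,0,0,0],[0.75,2.9,-0.7,0,0,0,0],[0.75,2.9,-0.7,0,0,0,0],[0.75,2.9,-0.7,0,0,0,0],[0.75,0,0,0,0,0,0],[0.75,0,0,0,0,0,0],[0.75,0,0,0,0,0,0],[0.75,0,0,0,0,0,0],[0.75,0,0,0,0,0,0],[0.75,0,0,0,0,0,0],[0.75,0,0,0,0,0,0],[0.75,0,0,0,0,0,0]]])

```text
time_s: 8.5
eef_pos: [0.6035, -0.0023, 0.1392]
tcp_rot: [[-0.974, 0.228, 0.0], [0.228, 0.974, 0.0], [-0.0, 0.0, -1.0]]
ft_force: [-0.0, -0.7, -0.0]
grip_width: 0.0656
grasp_force: 0.0
```

Run:
```python
from h import *
c=shot('scene','s4')
im=cv2.imread('pics/s4.png')[140:320,290:500]
cv2.imwrite('pics/s4c.png',cv2.resize(im,None,fx=3.3,fy=3.3,interpolation=cv2.INTER_CUBIC))
```

```text
(no output)
```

View pics/s4c.png

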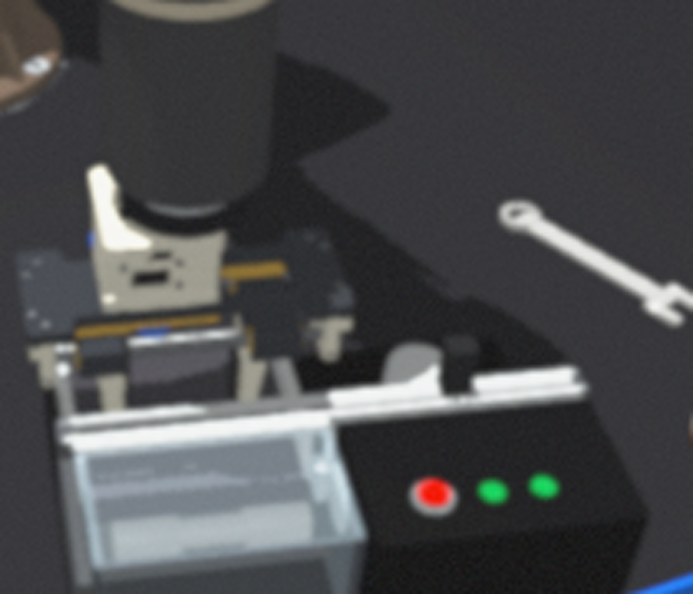

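The bar lies in the room behind the doorway, at crop (110,540) to (313,520). I'll lift, then check the seat position from the pictures while over the open guard's post.

Call:
drive_tool(moves=[[[0.75,-6,1,10,0,0,0],[0.75,-6,1,25,0,0,0],[0.75,0,0,35,0,0,0],[0.6,0,0,35,0,0,0],[0.5,16,24,0,0,0,0],[0.5,16,24,0,0,0,0],[0.5,16,24,0,0,0,0],[0.5,16,24,0,0,0,0],[0.5,16,24,0,0,0,0],[0.5,17,22,0,0,0,0],[0.5,0,0,0,0,0,0],[0.5,0,0,0,0,0,0]]])

```text
time_s: 9.55
eef_pos: [0.6885, 0.1429, 0.244]
tcp_rot: [[-0.974, 0.227, -0.001], [0.227, 0.974, -0.0], [0.001, -0.0, -1.0]]
ft_force: [-0.7, -1.6, -0.1]
grip_width: 0.0433
grasp_force: 0.0
```

Run:
```python
from pose import *
t=shot('top','t5'); s=shot('scene','s5')
a=q[2]
def W(x,y,z): return [*T(q,np.array([[x,y]])/1000)[0],z/1000]
for n,cc,r in(('t',t,(slice(115,260),slice(220,400))),('s',s,(slice(220,340),slice(290,500)))):
    im=cc['image'][:,:,::-1].copy()
    k=4; big=cv2.resize(im,None,fx=k,fy=k,interpolation=cv2.INTER_CUBIC)
    for y in(-60,60):
        for x,z in((28,58),(52,58),(40,70)):
            u,v=proj(cc,W(x,y,z)); cv2.circle(big,(int(k*u+2),int(k*v+2)),3,(0,0,255),-1)
    cv2.imwrite(f'pics/{n}5c.png',cv2.resize(big[r[0].start*k:r[0].stop*k,r[1].start*k:r[1].stop*k],None,fx=.9,fy=.9))
A=cv2.imread('pics/t5c.png');B=cv2.imread('pics/s5c.png')
w=max(A.shape[1],B.shape[1]);p=lambda I:cv2.copyMakeBorder(I,0,0,0,w-I.shape[1],0)
cv2.imwrite('pics/b5.png',cv2.resize(np.vstack([p(A),p(B)]),(480*w//600*600//480 if 0 else int(w*.62),int((A.shape[0]+B.shape[0])*.62))))
```

```text
(no output)
```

View pics/b5.png

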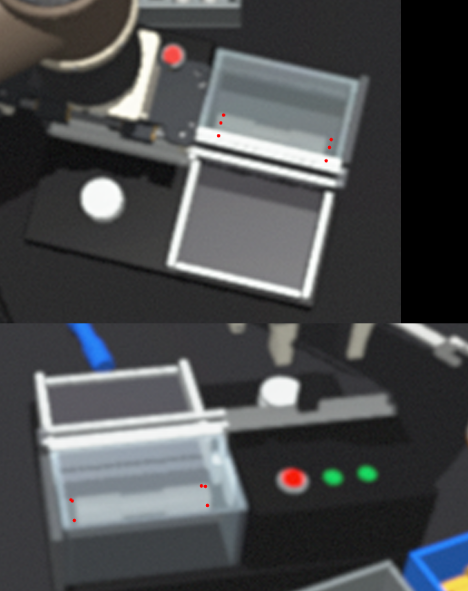

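Run:
```python
from pose import *
s=dict(np.load('pics/s5.npz'))
def W(x,y,z): return [*T(q,np.array([[x,y]])/1000)[0],z/1000]
for y,z in((160,178),(150,137),(160,137),(170,137),(160,120)):
    u,v=proj(s,W(0,y,z)); print(y,z,((u-290)*2.23,323+(v-220)*2.23))
```

```text
160 178 (np.float64(316.10032364780574), np.float64(354.2443283845269))
150 137 (np.float64(298.5008793308756), np.float64(390.38146144456204))
160 137 (np.float64(309.3425104466068), np.float64(389.3028117046783))
170 137 (np.float64(320.15677897938275), np.float64(388.2268843082013))
160 120 (np.float64(306.65948081330885), np.float64(403.22195194219785))
```

The bar lies on the predicted seat marks, and the post is at y≈160 between the fingers. I'll lower and close the guard.

Call:
drive_tool(moves=[[[0.5,0,0,-16,0,0,0],[0.5,0,0,-16,0,0,0],[0.5,0,0,-16,0,0,0],[0.5,0,0,0,0,0,0],[0.5,-1.1,-4.9,0,0,0,0],[0.5,-1.1,-4.9,0,0,0,0],[0.5,-1.1,-4.9,0,0,0,0],[0.5,-2,-8.8,0,0,0,0],[0.5,-2.7,-11.7,0,0,0,0],[0.5,-2.7,-11.7,0,0,0,0],[0.5,-2.7,-11.7,0,0,0,0],[0.5,-2.7,-11.7,0,0,0,0],[0.5,-2.7,-11.7,0,0,0,0],[0.5,-2.7,-11.7,0,0,0,0],[0.5,-2.7,-11.7,0,0,0,0],[0.5,-2.7,-11.7,0,0,0,0],[0.5,-2.7,-11.7,0,0,0,0],[0.5,-2,-8.8,0,0,0,0],[0.5,-1.1,-4.9,0,0,0,0],[0.5,0,0,0,0,0,0]]])

```text
time_s: 11.32
eef_pos: [0.6552, -0.0023, 0.1959]
tcp_rot: [[-0.973, 0.23, -0.001], [0.23, 0.973, -0.001], [0.001, -0.001, -1.0]]
ft_force: [0.1, 0.3, -0.7]
grip_width: 0.0437
grasp_force: 0.0
```

Call:
drive_tool(moves=[[[0.5,-1.4,-5.8,0,0,0,0],[0.5,-1.4,-5.8,0,0,0,0],[0.5,-0.9,-3.9,0,0,0,0],[0.5,-0.5,-2,0,0,0,0],[0.5,-0.5,-2,0,0,0,0],[0.5,-0.25,-1,0,0,0,0],[0.5,-0.25,-1,0,0,0,0],[0.5,-0.25,-1,0,0,0,0],[0.5,0,0,0,0,0,0]]])

```text
time_s: 12.07
eef_pos: [0.6503, -0.0231, 0.196]
tcp_rot: [[-0.974, 0.228, 0.0], [0.228, 0.974, 0.0], [0.0, 0.0, -1.0]]
ft_force: [-0.3, 2.8, -2.2]
grip_width: 0.044
grasp_force: 1.6
```

Call:
drive_tool(moves=[[[0.5,-0.25,-1,0,0,0,0],[0.5,-0.25,-1,0,0,0,0],[0.5,-0.25,-1,0,0,0,0],[0.5,0,0,0,0,0,0],[0.5,0,0,0,0,0,0]]])

```text
time_s: 12.48
eef_pos: [0.6503, -0.0234, 0.196]
tcp_rot: [[-0.974, 0.227, 0.002], [0.227, 0.974, 0.004], [-0.001, 0.004, -1.0]]
ft_force: [0.6, 14.4, -2.7]
grip_width: 0.0439
grasp_force: 7.3
```

The force has risen to 14 N with no further motion, so the guard is against its stop. I'll back off, lift clear, and take a final look.

Call:
drive_tool(moves=[[[0.5,1,4,0,0,0,0],[0.5,1,5,0,0,0,0],[0.5,0.5,3,0,0,0,0],[0.5,0,0,20,0,0,0],[0.5,0,0,30,0,0,0],[0.5,0,0,30,0,0,0],[0.5,-30,0,20,0,0,0],[0.5,-30,0,0,0,0,0],[0.5,-30,0,0,0,0,0],[0.5,-30,0,0,0,0,0],[0.5,0,0,0,0,0,0],[0.5,0,0,0,0,0,0]]])

```text
time_s: 13.48
eef_pos: [0.531, -0.0148, 0.2973]
tcp_rot: [[-0.974, 0.228, 0.002], [0.228, 0.974, 0.0], [-0.002, 0.0, -1.0]]
ft_force: [0.4, 1.6, 1.2]
grip_width: 0.0437
grasp_force: 0.0
```

Run:
```python
from h import *
c=shot('scene','s6')
im=cv2.imread('pics/s6.png')[200:350,290:540]
cv2.imwrite('pics/s6c.png',cv2.resize(im,None,fx=3.2,fy=3.2,interpolation=cv2.INTER_CUBIC))
```

```text
(no output)
```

View pics/s6c.png

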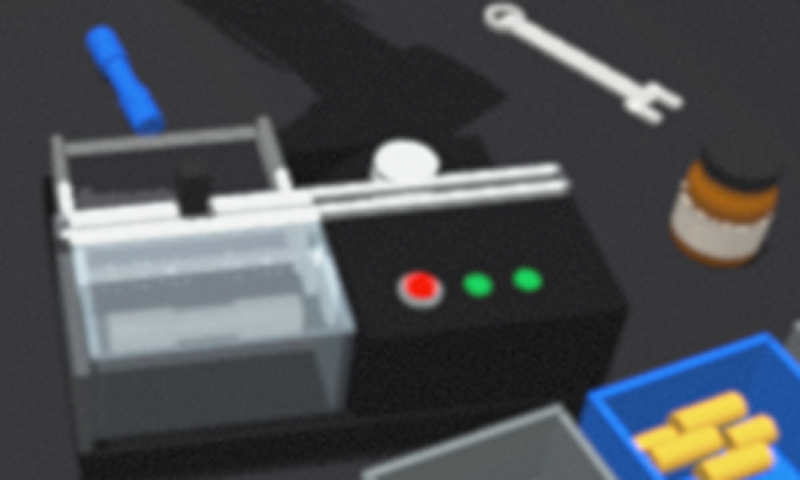

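The guard is shut, with the post at crop (193,190). The bar lies in the vee at about (205,320), and the tin, jar and wrench haven't moved.

```bash
python3 -c "
from cell import bot
print(bot.sign_off())"
```

```text
the job is handed in; nothing more can be done
None
```

The job is handed in at about 13.5 s of the 58 s allowed, though the sign-off gave no verdict: the last pictures show the bar in the vee and the guard shut, pressed to its stop, with the tin, wrench and jar unmoved (the caliper and weight weren't in that view, and the arm didn't go near them after the first approach).

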